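# Check drawer fronts for twist and cull the one that rocks

## Task

Lay the third drawer front from the plywood block, knob up, on the free end of the steel checking plate beside the other two. Once all three are lying there, press down on their corners one at a time with the fingertips to find the one that rocks, then push that front off the far edge of the plate into the grey reject tray. Leave the two flat ones lying on the plate and do not disturb the other things on the bench.

Things in the scene. Friction and masses are not known exactly. Their poses are not given: they have to be found in the camera images.
- plate: Flat steel-topped checking plate, fixed: 160 mm (x) by 470 mm (y), 40 mm high. Origin at the middle of its underside; y runs along its length, +x points away from the robot, to the tray. Two fronts lie at its middle and 150 mm towards -y; the free place for the third is 150 mm towards +y.
- tray: Open grey reject tray, fixed, on the bench along the plate's far (+x) long side, its origin 165 mm from the plate's: 160 mm (x) by 470 mm (y) outside, walls 5 mm thick, floor 4 mm thick; the side next to the plate has only a low lip 14 mm high, the other walls are 44 mm high. Origin at the middle of its underside, axes as the plate's.
- riser: Plywood block, fixed, 150 x 150 mm and 40 mm high (as high as the plate), beside the plate's +y end, with the third front lying on it. Origin at the middle of its underside.
- front_a: Wooden drawer front 80 (its x) x 100 (y) x 12 mm, 0.1 kg; knob at the middle of the top, 24 mm wide, 24 mm high (lowest 7 mm a 16 mm neck). Origin: middle of underside, z up. Of the three, two are flat, one is twisted: it lies within 0.01 rad of level, one corner about 4 mm clear; under 1 N near it rocks it to 0.06 rad while pressed. Its other corners and flat fronts do not give.
- front_b: Wooden drawer front 80 (its x) x 100 (y) x 12 mm, 0.1 kg; knob at the middle of the top, 24 mm wide, 24 mm high (lowest 7 mm a 16 mm neck). Origin: middle of underside, z up. Of the three, two are flat, one is twisted: it lies within 0.01 rad of level, one corner about 4 mm clear; under 1 N near it rocks it to 0.06 rad while pressed. Its other corners and flat fronts do not give.
- front_c: Wooden drawer front 80 (its x) x 100 (y) x 12 mm, 0.1 kg; knob at the middle of the top, 24 mm wide, 24 mm high (lowest 7 mm a 16 mm neck). Origin: middle of underside, z up. Of the three, two are flat, one is twisted: it lies within 0.01 rad of level, one corner about 4 mm clear; under 1 N near it rocks it to 0.06 rad while pressed. Its other corners and flat fronts do not give.
- square: Bystander, to be left alone: try square lying flat between the robot and the plate, blade 100 mm along its x, stock 90 mm along its y, 16 mm high. Origin under the middle of the stock.
- pencil: Bystander, to be left alone: flat carpenter's pencil, 160 x 14 x 8 mm, lying between the robot and the plate; origin under its middle, length along x.
- glue: Bystander, to be left alone: upright white glue bottle, 56 mm across, 160 mm tall, beyond the riser; origin at the middle of its base.
- tape: Bystander, to be left alone: tape measure standing on edge, 70 x 34 x 60 mm, beside the plate's -y end; origin at the middle of its underside.
- driver: Bystander, to be left alone: screwdriver lying on the -y side of the bench, along its x.
- pliers: Bystander, to be left alone: pliers with red handles, 145 mm long, lying at the tray's -y end.
- offcut: Plywood strip 30 x 110 x 8 mm already lying in the tray along its far wall; it may be pushed about in there. Origin under its middle.
Not all that is in view belongs to the job. Leave any orange or purple look-alike of the front_c alone. What is shaped like the front_b but purple is not meant.

How it is judged:
By the outcome, as a careful person would: the job done as asked, in the order asked, and still so for the second after the job is handed in, with the robot touching nothing.
It also fails if it takes over 72 s, if anything falls off the work surface, if the arm or the gripper's body presses on something with over 40 N, if the wrist force passes 120 N, or if a joint passes its speed limit or range.

## Robot

A 6-joint arm with a two-finger parallel gripper is mounted at the origin on the work surface. World frame = base frame: x ahead of the robot, y to its left, z up, the work surface at z = 0. Lengths are in m, angles in rad, forces in N, time in s.
With the tool pointing down it reaches from about 0.35 to 0.975 m from the base axis. Payload 4.9 kg.
Tool frame: the origin (TCP) lies midway between the tips of the shut fingers; the grasp point (between the pads) lies 19 mm behind it; z points along the fingers, y is the line along which they close (so a half turn about z gives the same grasp; the last joint's range is limited). The gripper opens to 85 mm and grips with 20 to 120 N. Pads are 22 mm wide; open, the fingers measure 114 mm over their backs; the gripper's body (76 mm by 85 mm) begins 54 mm behind the grasp point. The pads swing forward as they close: fully open they stand 13 mm farther back than shut.
Start: joints at [-1.296, 0.053, 1.613, -0, 1.476, -0.119], TCP at [0.24, -0.577, 0.231] pointing down, gripper open.
Joint ranges: [-3.01, 3.01], [-1.01, 2.22], [0.06, 2.58], [-1.02, 4.17], [0.09, 2.62], [-3.14, 3.14]. Speed limits (rad/s): [2.57, 2.57, 3.14, 3.14, 3.14, 3.14].

## Interface

Orientations are given as a unit quaternion [w, x, y, z].
In Python, from plant import state, grab_frame, camera_info, job_done, spot_in, masks_of, pinpoint gives the robot as it stands.
- The arm moves only by the shell command python3 -m handwheel 'ROWS' [OPENING]. ROWS is JSON, a list that holds one entry, the list of rows, each a list of 6 numbers: the shift along the world's x, y, z in m, then the turn, a rotation vector about the world's x, y, z in degrees. In form: [[[tx, ty, tz, ax, ay, az], ...]]. A call has 1 to 20 rows; each row shifts and turns the commanded pose from where the row before left it; what a row does not reach is not made up. A row lasts 1/12 s, in which the tool goes at most 41.7 mm and 7.16 degrees, less where a joint would pass 70% of its speed; a pose out of reach is approached as far as the arm can. A call is refused whole if a number of a shift passes 0.0417 or a number of a turn 7.16, either way. A call with a gripper value outside its range is refused whole. OPENING is the opening, from 0 (shut) to 1 (fully open), set as the call begins (- or left out, the last holds). The fingers move at their own pace and stop on an object; the grip force is fixed at half the most. Time passes only in rows, so rows that do not move let the fingers close. It gives the time, the measured TCP pose, the force, the opening and the grip force at its end, in the units of the state.
- state(): the state, without advancing time (a new reading comes with each control period).
- grab_frame(name): name is "side" or "top" or "wrist"; returns (picture, depth): 384x512x3 uint8, blue, green, red; 384x512 float32, m along the optical axis (not along the pixel's ray), 0 where there is no reading.
- camera_info(name): a dict with "fx", "fy", "cx", "cy" (pixels), "T" (4x4, takes a point from camera to world coordinates). Camera axes: x right, y up, looking along -z (the intrinsics and any distortion apply to the point x, -y, -z); pixel columns grow to the right and rows downward; lengths in m; the calibration is good to about 2 mm. A picture is of the moment at which its call begins: read the wrist's pose just before it. camera_info takes no time and is no camera call; for the wrist camera it gives the pose at the moment of the call.
- job_done(): hands the job in; it is judged then, once.
Trained networks look in the newest picture that a camera, given by its name, has taken for a name from the list of things; names that differ only in an ending like _2 or _b are one class to them, and where a whole thing is asked for, a point or a joint stands for the part that bears it (a point fixed in the world has none). Each returns a list of dicts, best first, with "conf" (0 to 1); they miss things now and then, are a little off and sometimes report something else, mostly with a low value. They report only what shows in the picture. A call takes as long as a camera call. They do not tell look-alikes from the thing itself.
- spot_in(camera, thing): "box" ([left, top, width, height] in pixels, round what is visible of it).
- masks_of(camera, thing): "region" (384x512 bool, what is visible of it) and "box" ([left, top, width, height] in pixels, round what is visible of it).
- pinpoint(camera, thing): "position" ([column, row] in pixels: a listed point, or the origin of a listed thing).
The state is a dict: "time": time; "joint_pos": joint angles; "joint_vel": joint speeds; "joint_efforts": joint torques, N m; "tool_pos": TCP position; "tool_rot": TCP orientation; "contact_force": force on the tool from outside, world axes, zero at the start; "ft_torque": the same for the moment, N m; "gripper_width": opening from 0.0 (shut) to 1.0 (fully open); "grasp_force": force on a finger pad.
Only numpy, scipy, OpenCV 4.12 (cv2) and the standard library are available. Lean on these libraries where they do the work, as an engineer would, in place of code of your own. Each camera call takes 0.05 s, during which the arm holds its last target. There are 200 camera calls.

## Working session

There is one attempt and no reset: what is moved stays moved. The work goes in short steps, Python scripts to look and compute and a shell command to move; the robot and the scene stay as the last step left them, time stands still between calls to the robot, and variables do not carry over. Pictures are saved under pics/ and viewed, at most 10 in all, crops included, and the job is handed in when it is done.

```bash
mkdir -p pics; ls; cat > h.py <<'E'
import numpy as np,cv2
from plant import *
def px2w(cam,c,r,d,info=None):
    i=info or camera_info(cam)
    p=np.array([(c-i['cx'])/i['fx']*d,-(r-i['cy'])/i['fy']*d,-d,1])
    return (np.array(i['T'])@p)[:3]
def cloud(cam,depth,info=None):
    i=info or camera_info(cam)
    r,c=np.mgrid[:384,:512]
    P=np.stack([(c-i['cx'])/i['fx']*depth,-(r-i['cy'])/i['fy']*depth,-depth,np.ones_like(depth)],-1)
    return (P@np.array(i['T']).T)[...,:3]
E
python3 - <<'E'
from h import *
for n in ['top','side']:
    im,d=grab_frame(n); cv2.imwrite(f'pics/{n}0.png',im); np.save(f'pics/{n}0.npy',d)
    i=camera_info(n); print({k:(np.round(v,3).tolist()) for k,v in i.items()})
    C=cloud(n,d)
    for t in ['front_c','plate','riser','tray']:
        for m in masks_of(n,t):
            P=C[m['region']&(d>0)]
            print(n,t,round(m['conf'],2),m['box'],np.median(P,0).round(3),P.min(0).round(3),P.max(0).round(3), im[m['region']].mean(0).round())
print(state()['time'])
E
```

```text
pics
{'fx': 492.103, 'fy': 492.103, 'cx': 249.956, 'cy': 188.706, 'T': [[0.005, 0.991, -0.136, 0.321], [-1.0, 0.005, -0.002, 0.048], [-0.002, 0.136, 0.991, 1.4], [0.0, 0.0, 0.0, 1.0]]}
top front_c 0.96 [394.7, 261.4, 32.8, 35.4] [ 0.265 -0.392  0.013] [ 0.212 -0.441 -0.004] [ 0.316 -0.351  0.041] [132.  57. 116.]
top front_c 0.84 [174.0, 243.3, 31.0, 43.8] [0.297 0.217 0.011] [ 0.241  0.171 -0.007] [0.35  0.264 0.042] [  4. 130. 189.]
top front_c 0.81 [78.4, 178.3, 38.7, 42.3] [0.478 0.481 0.011] [ 0.418  0.423 -0.009] [0.542 0.541 0.041] [143.  62. 127.]
top front_c 0.71 [154.1, 176.7, 35.3, 31.5] [0.491 0.267 0.051] [0.452 0.218 0.038] [0.534 0.319 0.08 ] [106. 156. 188.]
top front_c 0.68 [323.3, 158.8, 36.9, 32.3] [ 0.547 -0.199  0.053] [ 0.501 -0.254  0.036] [ 0.593 -0.149  0.083] [106. 153. 185.]
top front_c 0.66 [268.4, 165.6, 37.6, 29.3] [ 0.534 -0.05   0.052] [ 0.493 -0.103  0.037] [ 0.575 -0.001  0.081] [110. 157. 189.]
top plate 0.78 [201.4, 146.1, 173.9, 74.1] [0.51  0.001 0.039] [ 0.423 -0.299 -0.003] [0.638 0.189 0.057] [176. 177. 186.]
top riser 0.65 [145.8, 161.7, 57.6
[... 1209 characters left out ...]
02  0.003] [ 0.581 -0.363 -0.006] [0.827 0.3   0.105] [101.  99. 105.]
side plate 0.67 [217.1, 153.4, 76.8, 95.5] [0.504 0.058 0.038] [ 0.422 -0.29  -0.001] [0.626 0.193 0.05 ] [156. 157. 168.]
side plate 0.27 [256.2, 151.7, 19.3, 18.8] [ 0.544 -0.193  0.051] [ 0.503 -0.277  0.037] [ 0.595 -0.147  0.076] [ 89. 130. 170.]
side riser 0.63 [198.2, 237.6, 72.3, 64.7] [0.498 0.321 0.037] [ 0.421  0.161 -0.005] [0.596 0.352 0.052] [ 90. 139. 167.]
side tray 0.57 [162.8, 141.7, 83.0, 101.2] [ 0.692 -0.001  0.003] [ 0.59  -0.274 -0.003] [0.793 0.206 0.046] [101.  98. 104.]
side tray 0.27 [260.9, 139.0, 19.1, 11.2] [ 0.56  -0.329  0.045] [ 0.529 -0.361  0.014] [ 0.597 -0.318  0.06 ] [27. 53. 67.]
0.5
```

```bash
python3 - <<'E'
from h import *
im=cv2.imread('pics/top0.png');d=np.load('pics/top0.npy');C=cloud('top',d)
cv2.imwrite('pics/crop0.png',cv2.resize(im[60:310,60:440],None,fx=2,fy=2,interpolation=cv2.INTER_CUBIC))
def rect(P): 
    (c,s,a)=cv2.minAreaRect((P[:,:2]*1000).astype(np.float32)); return np.round(c,1),np.round(s,1),round(a,1)
for c0 in [(.491,.267),(.534,-.05),(.547,-.199)]:
    near=np.hypot(C[...,0]-c0[0],C[...,1]-c0[1])<.075
    wood=im[...,2].astype(int)-im[...,0]>40
    S=C[near&(C[...,2]>.046)&(C[...,2]<.058)]
    K=C[near&(C[...,2]>.070)]
    print(rect(S),rect(K),K[:,:2].mean(0).round(4),K[:,2].mean().round(4),np.median(S[:,2]).round(4))
    A=np.c_[S,np.ones(len(S))]
    co=np.linalg.lstsq(np.c_[S[:,:2],np.ones(len(S))],S[:,2],rcond=None)[0];print(co.round(3))
P=C[(C[...,2]>.03)&(C[...,0]>.4)&(C[...,0]<.65)&(C[...,1]>-.32)&(C[...,1]<.19)]
print('plate',rect(P))
E
```

```text
(array([493.2, 264.4]), array([131. , 117.1]), 79.7) (array([492.6, 268.3]), array([21.2, 21. ]), 46.4) [0.4927 0.2684] 0.0755 0.051
[-0.    -0.004  0.052]
(array([530.3, -55.8]), array([129.7, 114.1]), 0.1) (array([534.5, -50.2]), array([22.2, 21.9]), 33.3) [ 0.5341 -0.0499] 0.0741 0.0514
[-0.     0.     0.052]
(array([ 546.2, -205.3]), array([121.2, 113.3]), 20.7) (array([ 548.6, -203.1]), array([21.8, 21.9]), 65.6) [ 0.5479 -0.2026] 0.0755 0.0523
[0.018 0.014 0.045]
plate (array([536.6, -60.7]), array([186.2, 516. ]), 5.3)
```

View pics/crop0.png

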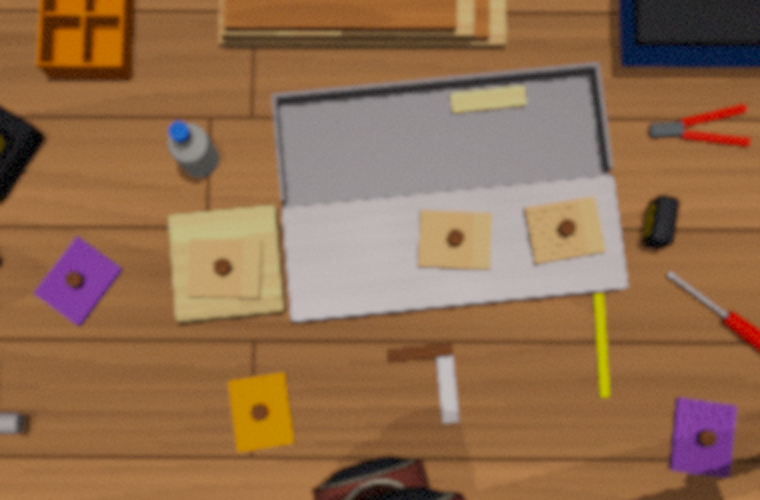

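```bash
python3 - <<'E'
from h import *
i=camera_info('top');T=np.array(i['T'])
def atz(c,r,z):
    v=T[:3,:3]@np.array([(c-i['cx'])/i['fx'],-(r-i['cy'])/i['fy'],-1]); return T[:3,3]+v*(z-T[2,3])/v[2]
q=[(204,220),(373.5,204),(366.5,149),(201.5,163.5)]
W=np.array([atz(*p,.04) for p in q]);print(W.round(3),W.mean(0).round(4))
im=cv2.imread('pics/top0.png').astype(int)
# white plate: bright, low saturation
m=((im.min(2)>150)&(im.max(2)-im.min(2)<25)).astype(np.uint8); m[:140]=0;m[235:]=0;m[:,:190]=0;m[:,390:]=0
n,l,s,c=cv2.connectedComponentsWithStats(m);k=1+np.argmax(s[1:,4]);r,cc=np.where(l==k)
P=np.array([atz(a,b,.04)[:2] for a,b in zip(cc,r)])*1000
print(cv2.minAreaRect(P.astype(np.float32)))
st=state();print(st['tool_pos'],st['tool_rot'],st['contact_force'],st['gripper_width'])
E
python3 -m handwheel '[[[0.01,0.0417,0,0,0,0],[0.01,0.0417,0,0,0,0],[0.01,0.0417,0,0,0,0],[0.01,0.0417,0,0,0,0],[0.01,0.0417,0,0,0,0],[0.01,0.0417,0,0,0,0],[0.01,0.0417,0,0,0,0],[0.01,0.0417,0,0,0,0],[0.01,0.0417,0,0,0,0],[0.01,0.0417,0,0,0,0],[0.01,0.0417,0,0,0,0],[0.01,0.0417,0,0,0,0]]]' 1
```

```text
[[ 0.421  0.178  0.04 ]
 [ 0.467 -0.292  0.04 ]
 [ 0.623 -0.277  0.04 ]
 [ 0.579  0.188  0.04 ]] [ 0.5227 -0.0509  0.04  ]
((527.4945678710938, -49.8941650390625), (164.2080841064453, 467.60845947265625), 6.050236701965332)
[ 0.23980901 -0.57713551  0.23126341] [-3.28510244e-05  9.80676307e-01  1.95637366e-01  7.08409546e-06] [ 0.33842311  0.18947594 -0.32156377] 1.0006894644112256
time: 1.5
tool_pos: [0.3564, -0.0891, 0.2317]
tool_rot: [0.001, 0.981, 0.195, 0.001]
contact_force: [1.2, -0.1, 1.2]
gripper_width: 1.0
grasp_force: 0.0
```

```bash
python3 -m handwheel '[[[0.0136,0.0357,0,0,0,-4.52],[0.0136,0.0357,0,0,0,-4.52],[0.0136,0.0357,0,0,0,-4.52],[0.0136,0.0357,0,0,0,-4.52],[0.0136,0.0357,0,0,0,-4.52],[0.0136,0.0357,0,0,0,0],[0.0136,0.0357,0,0,0,0],[0.0136,0.0357,0,0,0,0],[0.0136,0.0357,0,0,0,0],[0.0136,0.0357,0,0,0,0],[0,0,0,0,0,0],[0,0,0,0,0,0]]]' 1
python3 - <<'E'
from h import *
i=camera_info('wrist');im,d=grab_frame('wrist');cv2.imwrite('pics/w1.png',im);np.save('pics/w1.npy',d)
C=cloud('wrist',d,i)
print(np.round(i['T'],3).tolist(),i['fx'])
K=C[(C[...,2]>.070)&(C[...,2]<.08)&(abs(C[...,0]-.49)<.04)&(abs(C[...,1]-.267)<.04)&(d>0)]
print(len(K),cv2.minAreaRect((K[:,:2]*1000).astype(np.float32)),K.mean(0).round(4))
st=state();print(st['tool_pos'],st['tool_rot'],st['time'])
E
```

```text
time: 2.5
tool_pos: [0.4923, 0.2673, 0.2307]
tool_rot: [0.0, 1.0, 0.001, -0.001]
contact_force: [-0.8, -0.1, -0.0]
gripper_width: 0.999
grasp_force: 0.0
[[0.002, 0.949, 0.316, 0.573], [-1.0, 0.001, 0.002, 0.267], [0.002, -0.316, 0.949, 0.374], [0.0, 0.0, 0.0, 1.0]] 294.02994576819884
391 ((493.11370849609375, 266.69635009765625), (22.85882568359375, 22.629289627075195), 72.9319076538086) [0.4939 0.2666 0.076 ]
[0.49215684 0.26620802 0.23091933] [ 3.85067409e-04  9.99999736e-01  4.24968791e-04 -4.46879791e-04] 2.55
```

View pics/w1.png

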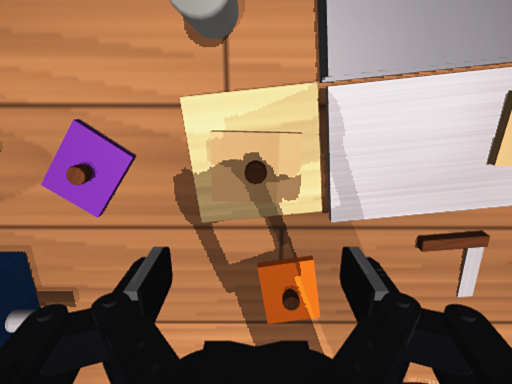

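```bash
python3 -m handwheel '[[[0.001,0.0005,-0.035,0,0,0],[0,0,-0.035,0,0,0],[0,0,-0.035,0,0,0],[0,0,-0.035,0,0,0],[0,0,-0.02,0,0,0],[0,0,-0.015,0,0,0],[0,0,0,0,0,0],[0,0,0,0,0,0]]]' 1
python3 -m handwheel '[[[0,0,0,0,0,0],[0,0,0,0,0,0],[0,0,0,0,0,0],[0,0,0,0,0,0],[0,0,0,0,0,0],[0,0,0,0,0,0],[0,0,0,0,0,0],[0,0,0,0,0,0]]]' 0
python3 - <<'E'
from h import *
d=np.load('pics/w1.npy');im=cv2.imread('pics/w1.png').astype(int)
i=camera_info('wrist');i['T']=np.array([[0.002,0.949,0.316,0.573],[-1,0.001,0.002,0.267],[0.002,-0.316,0.949,0.374],[0,0,0,1]])
C=cloud('wrist',d,i)
m=(im.min(2)>185)&(im.max(2)-im.min(2)<40); m[:60]=0;m[235:]=0;m[:,:310]=0
P=C[m&(d>0)];P=P[abs(P[:,2]-.04)<.006]
print(len(P),np.median(P[:,2]))
# edge fits: far x edge per column, near x, and +y end per row
far=[];near=[];end=[]
for c in range(345,480,5):
    r=np.where(m[:225,c])[0]; far.append(C[r.min(),c]);near.append(C[r.max(),c])
for r in range(95,215,5):
    c=np.where(m[r])[0]; end.append(C[r,c.min()])
for n,e,k in(('far',far,1),('near',near,1),('end',end,0)):
    e=np.array(e); p=np.polyfit(e[:,k],e[:,1-k],1); res=e[:,1-k]-np.polyval(p,e[:,k]); print(n,p.round(4),np.degrees(np.arctan(p[0])).round(2),res.std().round(4),e[:,2].mean().round(3))
E
```

```text
time: 3.22
tool_pos: [0.4928, 0.2651, 0.0562]
tool_rot: [0.0, 1.0, -0.001, -0.001]
contact_force: [0.0, -0.3, -0.0]
gripper_width: 1.003
grasp_force: 0.0
time: 3.88
tool_pos: [0.4941, 0.2667, 0.0574]
tool_rot: [-0.0, 1.0, -0.0, 0.001]
contact_force: [-1.3, -1.1, 5.4]
gripper_width: 0.258
grasp_force: 59.0
23260 0.04100038246162854
far [-0.0845  0.5975] -4.83 0.0017 0.039
near [-0.1075  0.4409] -6.13 0.0005 0.041
end [0.1033 0.1288] 5.9 0.0004 0.041
```

```bash
python3 -m handwheel '[[[0,0,0.02,0,0,0],[0,0,0.03,0,0,0],[0.003,-0.034,0,0,0,2],[0.003,-0.034,0,0,0,2],[0.0035,-0.034,0,0,0,2.5],[0.0035,-0.034,0,0,0,0],[0.0035,-0.0335,0,0,0,0],[0,0,0,0,0,0],[0,0,0,0,0,0],[0,0,0,0,0,0]]]' 0
python3 - <<'E'
from h import *
i=camera_info('wrist');im,d=grab_frame('wrist');cv2.imwrite('pics/w2.png',im)
print(state()['tool_pos'],state()['gripper_width'],state()['contact_force'])
E
```

```text
time: 4.72
tool_pos: [0.5095, 0.0972, 0.1058]
tool_rot: [-0.0, 0.998, 0.056, -0.0]
contact_force: [0.4, -0.2, -0.6]
gripper_width: 0.253
grasp_force: 59.1
[0.50942704 0.09769005 0.10581311] 0.25346855666122164 [ 1.03282983 -0.15361316 -1.37119246]
```

View pics/w2.png

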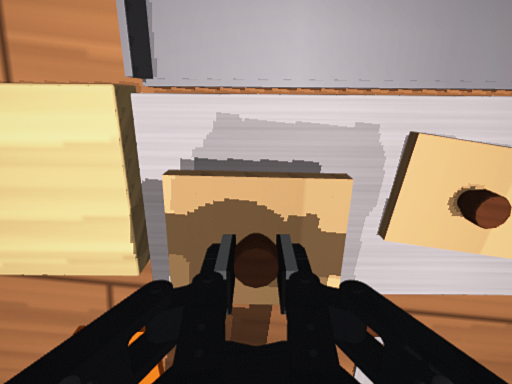

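The front hangs from its knob with edge (163,173)–(352,176), parallel to the plate edge (row ~93). The neighbour's nearest corner, at (383,238), is clear. Lowering.

```bash
python3 -m handwheel '[[[0,0,-0.02,0,0,0],[0,0,-0.015,0,0,0],[0,0,-0.008,0,0,0],[0,0,-0.004,0,0,0],[0,0,-0.002,0,0,0],[0,0,0,0,0,0],[0,0,0,0,0,0],[0,0,0,0,0,0]]]' 0
python3 -m handwheel '[[[0,0,0,0,0,0],[0,0,0,0,0,0],[0,0,0,0,0,0],[0,0,0,0,0,0]]]' 0.6
python3 -m handwheel '[[[0,0,0.02,0,0,0],[0,0,0.04,0,0,0],[0,0,0.04,0,0,0],[-0.01,-0.036,0.03,0,0,0],[-0.01,-0.036,0.02,0,0,0],[-0.01,-0.036,0.01,0,0,0],[-0.01,-0.036,0.01,0,0,0],[0,0,0,0,0,0],[0,0,0,0,0,0],[0,0,0,0,0,0]]]' 0
python3 - <<'E'
from h import *
i=camera_info('wrist');im,d=grab_frame('wrist');cv2.imwrite('pics/w3.png',im);np.save('pics/w3.npy',d);np.save('pics/w3T.npy',i['T'])
print(state()['tool_pos'],state()['gripper_width'])
E
```

```text
time: 5.43
tool_pos: [0.5104, 0.0971, 0.0579]
tool_rot: [0.0, 0.998, 0.057, 0.001]
contact_force: [-0.6, -0.3, -2.0]
gripper_width: 0.253
grasp_force: 59.2
time: 5.77
tool_pos: [0.5101, 0.0969, 0.0576]
tool_rot: [0.0, 0.998, 0.056, 0.0]
contact_force: [-0.6, -0.1, 0.2]
gripper_width: 0.599
grasp_force: 0.0
time: 6.6
tool_pos: [0.4712, -0.0416, 0.2228]
tool_rot: [-0.0, 0.998, 0.056, -0.0]
contact_force: [-0.9, 1.4, -0.5]
gripper_width: 0.003
grasp_force: 0.0
[ 0.47117984 -0.04106931  0.22244559] -0.0009106534831403051
```

View pics/w3.png

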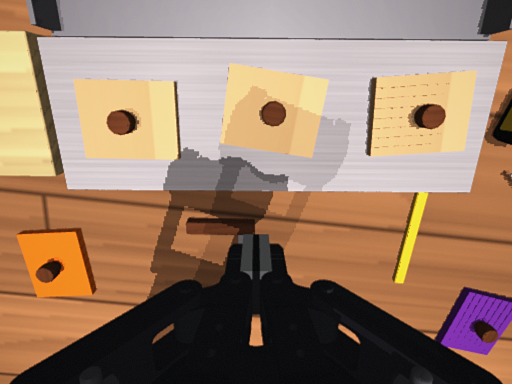

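```bash
python3 - <<'E'
from h import *
d=np.load('pics/w3.npy');im=cv2.imread('pics/w3.png');i=camera_info('wrist');i['T']=np.load('pics/w3T.npy');C=cloud('wrist',d,i)
np.set_printoptions(suppress=True)
from scipy.optimize import minimize
for c0 in [(.51,.097),(.534,-.05),(.548,-.2026)]:
    near=(np.hypot(C[...,0]-c0[0],C[...,1]-c0[1])<.072)&(im[...,2].astype(int)-im[...,0]>35)
    S=C[near&(C[...,2]>.0475)&(C[...,2]<.0575)]
    K=C[near&(C[...,2]>.071)]; K=C[(np.hypot(C[...,0]-c0[0],C[...,1]-c0[1])<.05)&(C[...,2]>.072)]
    (c,s,a)=R=cv2.minAreaRect((S[:,:2]*1000).astype(np.float32))
    pl=np.linalg.lstsq(np.c_[S[:,:2]-c0,np.ones(len(S))],S[:,2],rcond=None)[0]
    print('rect',np.round(c,1),np.round(s,1),round(a,1),'knob',K.mean(0).round(4),'plane',pl.round(4),len(S))
    print(cv2.boxPoints(R).round(0).tolist())
E
```

```text
rect [509.3  96.2] [ 80.2 101.1] 4.9 knob [0.5098 0.0948 0.0759] plane [-0.001   0.0016  0.0523] 7065
[[465.0, 143.0], [474.0, 42.0], [554.0, 49.0], [545.0, 150.0]]
rect [534.5 -52.7] [100.4  80.3] 87.5 knob [ 0.4995 -0.0474  0.2926] plane [-0.0011 -0.0013  0.0524] 7272
[[492.0, -101.0], [572.0, -105.0], [577.0, -4.0], [497.0, -1.0]]
rect [ 548.9 -205.7] [ 80.2 101.3] 10.2 knob [ 0.5491 -0.2039  0.0759] plane [0.0221 0.0232 0.0535] 7098
[[500.0, -163.0], [518.0, -263.0], [597.0, -248.0], [579.0, -149.0]]
```

```bash
python3 -m handwheel '[[[0.025,-0.03,0,0,0,0],[0.025,-0.03,0,0,0,0],[0.025,-0.03,0,0,0,0],[0.025,-0.03,0,0,0,0],[0,0,-0.04,0,0,0],[0,0,-0.04,0,0,0],[0,0,-0.04,0,0,0],[0,0,-0.02,0,0,0],[0,0,-0.01,0,0,0],[0,0,-0.01,0,0,0],[0,0,0,0,0,0],[0,0,0,0,0,0]]]' 0
python3 -m handwheel '[[[0,0,-0.003,0,0,0],[0,0,-0.001,0,0,0],[0,0,-0.001,0,0,0],[0,0,0,0,0,0],[0,0,0,0,0,0]]]'
python3 -m handwheel '[[[0,0,-0.001,0,0,0],[0,0,0,0,0,0],[0,0,0,0,0,0]]]'
python3 -m handwheel '[[[0,0,-0.001,0,0,0],[0,0,0,0,0,0],[0,0,0,0,0,0]]]'
python3 -m handwheel '[[[0,0,-0.001,0,0,0],[0,0,0,0,0,0],[0,0,0,0,0,0]]]'
```

```text
time: 7.65
tool_pos: [0.5723, -0.1615, 0.0641]
tool_rot: [0.0, 0.998, 0.057, 0.001]
contact_force: [0.1, -0.8, 0.0]
gripper_width: -0.0
grasp_force: 0.0
time: 8.07
tool_pos: [0.5716, -0.1619, 0.0586]
tool_rot: [0.0, 0.998, 0.056, 0.0]
contact_force: [0.2, 0.1, 1.0]
gripper_width: -0.002
grasp_force: 0.0
time: 8.32
tool_pos: [0.5713, -0.1618, 0.057]
tool_rot: [-0.0, 0.998, 0.056, -0.0]
contact_force: [0.2, -0.7, 0.5]
gripper_width: 0.006
grasp_force: 0.0
time: 8.57
tool_pos: [0.5713, -0.1617, 0.0559]
tool_rot: [-0.0, 0.998, 0.057, -0.0]
contact_force: [-0.8, 0.6, 0.7]
gripper_width: 0.004
grasp_force: 0.0
time: 8.82
tool_pos: [0.5713, -0.1618, 0.055]
tool_rot: [-0.0, 0.998, 0.057, -0.0]
contact_force: [-0.2, -0.0, 0.7]
gripper_width: 0.003
grasp_force: 0.1
```

```bash

python3 -m handwheel '[[[0,0,-0.001,0,0,0],[0,0,0,0,0,0],[0,0,0,0,0,0]]]' | grep -E "pos|contact"
python3 -m handwheel '[[[0,0,-0.001,0,0,0],[0,0,0,0,0,0],[0,0,0,0,0,0]]]' | grep -E "pos|contact"
python3 -m handwheel '[[[0,0,-0.001,0,0,0],[0,0,0,0,0,0],[0,0,0,0,0,0]]]' | grep -E "pos|contact"
python3 -m handwheel '[[[0,0,-0.001,0,0,0],[0,0,0,0,0,0],[0,0,0,0,0,0]]]' | grep -E "pos|contact"
python3 -m handwheel '[[[0,0,-0.001,0,0,0],[0,0,0,0,0,0],[0,0,0,0,0,0]]]' | grep -E "pos|contact"
```

```text
tool_pos: [0.5713, -0.1617, 0.054]
contact_force: [0.0, 0.3, -0.1]
tool_pos: [0.5713, -0.1618, 0.053]
contact_force: [0.1, -0.2, 0.5]
tool_pos: [0.5715, -0.1618, 0.0525]
contact_force: [-1.1, 0.7, 2.9]
tool_pos: [0.5715, -0.1618, 0.0524]
contact_force: [-5.0, 2.0, 8.4]
tool_pos: [0.5716, -0.1618, 0.0523]
contact_force: [-6.0, 1.8, 13.0]
```

```bash
cat >> h.py <<'E'
def planes(cam,cs,info=None):
    i=camera_info(cam);im,d=grab_frame(cam);C=cloud(cam,d,i)
    for c0 in cs:
        near=(np.hypot(C[...,0]-c0[0],C[...,1]-c0[1])<.065)&(im[...,2].astype(int)-im[...,0]>35)&(d>0)
        S=C[near&(C[...,2]>.0465)&(C[...,2]<.0595)]
        S=S[np.hypot(S[:,0]-c0[0],S[:,1]-c0[1])>.02]
        for _ in range(3):
            A=np.c_[S[:,:2]-c0,np.ones(len(S))];pl=np.linalg.lstsq(A,S[:,2],rcond=None)[0];r=S[:,2]-A@pl;S=S[abs(r)<2.5*r.std()]
        K=C[(np.hypot(C[...,0]-c0[0],C[...,1]-c0[1])<.02)&(C[...,2]>.072)&(C[...,2]<.08)&(d>0)]
        print(cam,c0,pl.round(4),len(S),'rms',r.std().round(4),'knob',K.mean(0).round(4) if len(K) else None)
    return im
CS=[(.5095,.096),(.5345,-.0527),(.549,-.2055)]
E
python3 - <<'E'
from h import *
for c in ['wrist','top','side']:
    im=planes(c,CS)
    cv2.imwrite(f'pics/p1_{c}.png',im)
E
python3 -m handwheel '[[[0,0,0.003,0,0,0],[0,0,0.01,0,0,0],[0,0,0.02,0,0,0],[0,0,0.02,0,0,0],[0,0,0,0,0,0],[0,0,0,0,0,0]]]'
python3 - <<'E'
from h import *
for c in ['wrist','top','side']: im=planes(c,CS)
E
```

```text
wrist (0.5095, 0.096) [0. 0. 0.] 0 rms nan knob None
wrist (0.5345, -0.0527) [-0.0015 -0.0011  0.0524] 10724 rms 0.0006 knob [ 0.537  -0.0543  0.0758]
wrist (0.549, -0.2055) [-0.0326 -0.0209  0.0539] 9039 rms 0.0007 knob [ 0.5452 -0.2092  0.0769]
top (0.5095, 0.096) [0.0007 0.0023 0.0514] 816 rms 0.0025 knob [0.5086 0.0994 0.0751]
top (0.5345, -0.0527) [ 0.0047 -0.0019  0.0514] 757 rms 0.0024 knob [ 0.5344 -0.0501  0.0755]
top (0.549, -0.2055) [-0.052   0.0237  0.0534] 50 rms 0.0024 knob [ 0.5513 -0.2033  0.0756]
side (0.5095, 0.096) [-0.0002 -0.002   0.0498] 543 rms 0.0013 knob [0.5096 0.097  0.0737]
side (0.5345, -0.0527) [-0.0013 -0.0045  0.0497] 382 rms 0.0013 knob [ 0.5344 -0.0488  0.0741]
side (0.549, -0.2055) [-0.0136 -0.0366  0.051 ] 216 rms 0.0014 knob [ 0.5495 -0.201   0.0738]
time: 10.72
tool_pos: [0.5724, -0.1622, 0.1047]
tool_rot: [0.001, 0.998, 0.056, 0.002]
contact_force: [0.1, -0.3, -1.2]
gripper_width: -0.002
grasp_force: 0.0
wrist (0.5095, 0.096) [0. 0. 0.] 0 rms nan knob None
wrist (0.5345, -0.0527) [-0.0013 -0.0007  0.0524] 10474 rms 0.0006 knob [ 0.5364 -0.0539  
[... 160 characters left out ...]
5 knob [0.509  0.0985 0.0755]
top (0.5345, -0.0527) [-0.0031 -0.0018  0.0515] 775 rms 0.0025 knob [ 0.5338 -0.0502  0.0757]
top (0.549, -0.2055) [0.0129 0.027  0.0529] 131 rms 0.0024 knob [ 0.5528 -0.205   0.0751]
side (0.5095, 0.096) [-0.0052  0.0027  0.0498] 536 rms 0.0012 knob [0.5095 0.0975 0.0738]
side (0.5345, -0.0527) [ 0.0007 -0.001   0.0496] 375 rms 0.0011 knob [ 0.5336 -0.0505  0.0737]
side (0.549, -0.2055) [0.0246 0.0177 0.0506] 263 rms 0.0013 knob [ 0.55   -0.2021  0.0739]
  ret = _var(a, axis=axis, dtype=dtype, out=out, ddof=ddof,
  arrmean = um.true_divide(arrmean, div, out=arrmean,
  ret = ret.dtype.type(ret / rcount)
  ret = _var(a, axis=axis, dtype=dtype, out=out, ddof=ddof,
  arrmean = um.true_divide(arrmean, div, out=arrmean,
  ret = ret.dtype.type(ret / rcount)
```

The -y front rocks: under that corner its plane tips by about 0.07 rad, and it springs back on release. There is time to spare, so I'll check the corners of the other two as well.

```bash

python3 -m handwheel '[[[-0.004,0.034,0,0,0,0],[-0.005,0.034,0,0,0,0],[0,0,-0.03,0,0,0],[0,0,-0.015,0,0,0],[0,0,-0.005,0,0,0],[0,0,-0.001,0,0,0],[0,0,-0.001,0,0,0],[0,0,-0.001,0,0,0],[0,0,0,0,0,0],[0,0,0,0,0,0]]]' | grep -E "time|pos|contact"
python3 -m handwheel '[[[0,0,-0.001,0,0,0],[0,0,0,0,0,0],[0,0,0,0,0,0]]]' | grep -E "pos|contact"
python3 - <<'E'
from h import *
for c in ['wrist']: im=planes(c,CS[1:2])
E
python3 -m handwheel '[[[0,0,0.015,0,0,0],[0,0,0.025,0,0,0],[0.0015,0.04,0,0,0,0],[0.0015,0.04,0,0,0,0],[0,0,-0.02,0,0,0],[0,0,-0.015,0,0,0],[0,0,-0.002,0,0,0],[0,0,-0.001,0,0,0],[0,0,-0.001,0,0,0],[0,0,-0.001,0,0,0],[0,0,0,0,0,0],[0,0,0,0,0,0]]]' | grep -E "pos|contact"
python3 - <<'E'
from h import *
for c in ['wrist']: im=planes(c,CS[1:2])
E
```

```text
time: 11.7
tool_pos: [0.5615, -0.0926, 0.052]
contact_force: [-9.2, 6.3, 18.9]
tool_pos: [0.5616, -0.0926, 0.052]
contact_force: [-12.2, 6.0, 24.4]
wrist (0.5345, -0.0527) [-0.004   0.0012  0.0526] 10448 rms 0.0006 knob [ 0.5418 -0.0489  0.0744]
tool_pos: [0.5658, -0.0125, 0.052]
contact_force: [-7.8, 6.5, 19.9]
wrist (0.5345, -0.0527) [-0.0044 -0.0021  0.0526] 7178 rms 0.0006 knob [ 0.5387 -0.0608  0.0765]
```

```bash

python3 -m handwheel '[[[0,0,0.015,0,0,0],[0,0,0.025,0,0,0],[-0.03,0.0015,0,0,0,0],[-0.03,0.0015,0,0,0,0],[0,0,-0.02,0,0,0],[0,0,-0.015,0,0,0],[0,0,-0.001,0,0,0],[0,0,-0.001,0,0,0],[0,0,-0.001,0,0,0],[0,0,0,0,0,0],[0,0,0,0,0,0]]]' | grep -E "pos|contact"
python3 - <<'E'
from h import *
for c in ['top']: im=planes(c,CS[1:2])
E
python3 -m handwheel '[[[0,0,0.015,0,0,0],[0,0,0.025,0,0,0],[-0.0015,-0.04,0,0,0,0],[-0.0015,-0.04,0,0,0,0],[0,0,-0.02,0,0,0],[0,0,-0.017,0,0,0],[0,0,-0.001,0,0,0],[0,0,-0.001,0,0,0],[0,0,-0.001,0,0,0],[0,0,0,0,0,0],[0,0,0,0,0,0]]]' | grep -E "time|pos|contact"
python3 - <<'E'
from h import *
for c in ['top']: im=planes(c,CS[1:2])
E
python3 -m handwheel '[[[0,0,0.02,0,0,0],[0,0,0.03,0,0,0],[0,0,0,0,0,0],[0,0,0,0,0,0]]]' | grep -E "time|pos|contact"
```

```text
tool_pos: [0.5044, -0.0108, 0.052]
contact_force: [-7.4, 0.6, 14.5]
top (0.5345, -0.0527) [-0.3113  0.5831  0.0682] 10 rms 0.0016 knob None
time: 14.93
tool_pos: [0.5023, -0.0919, 0.052]
contact_force: [-4.0, -1.6, 9.1]
top (0.5345, -0.0527) [-0.0044 -0.0099  0.052 ] 337 rms 0.0024 knob None
time: 15.32
tool_pos: [0.5034, -0.0912, 0.1025]
contact_force: [0.1, -0.5, -0.9]
```

```bash

python3 -m handwheel '[[[-0.005,0.0365,0,0,0,0],[-0.005,0.0365,0,0,0,0],[-0.005,0.036,0,0,0,0],[-0.005,0.036,0,0,0,0],[0,0,-0.03,0,0,0],[0,0,-0.017,0,0,0],[0,0,-0.003,0,0,0],[0,0,-0.001,0,0,0],[0,0,-0.001,0,0,0],[0,0,0,0,0,0],[0,0,0,0,0,0]]]' | grep -E "pos|contact"
python3 -m handwheel '[[[0,0,0.015,0,0,0],[0,0,0.025,0,0,0],[0.03,0.0025,0,0,0,0],[0.03,0.0025,0,0,0,0],[0,0,-0.02,0,0,0],[0,0,-0.017,0,0,0],[0,0,-0.001,0,0,0],[0,0,-0.001,0,0,0],[0,0,-0.001,0,0,0],[0,0,0,0,0,0],[0,0,0,0,0,0]]]' | grep -E "pos|contact"
python3 - <<'E'
from h import *
for c in ['wrist']: im=planes(c,CS[:1])
E
python3 -m handwheel '[[[0,0,0.015,0,0,0],[0,0,0.025,0,0,0],[-0.0035,0.04,0,0,0,0],[-0.0035,0.04,0,0,0,0],[0,0,-0.02,0,0,0],[0,0,-0.017,0,0,0],[0,0,-0.001,0,0,0],[0,0,-0.001,0,0,0],[0,0,-0.001,0,0,0],[0,0,0,0,0,0],[0,0,0,0,0,0]]]' | grep -E "pos|contact"
python3 - <<'E'
from h import *
for c in ['wrist']: im=planes(c,CS[:1])
E
python3 -m handwheel '[[[0,0,0.015,0,0,0],[0,0,0.025,0,0,0],[-0.03,-0.0025,0,0,0,0],[-0.03,-0.0025,0,0,0,0],[0,0,-0.02,0,0,0],[0,0,-0.017,0,0,0],[0,0,-0.001,0,0,0],[0,0,-0.001,0,0,0],[0,0,-0.001,0,0,0],[0,0,0,0,0,0],[0,0,0,0,0,0]]]' | grep -E "pos|contact"
python3 -m handwheel '[[[0,0,0.015,0,0,0],[0,0,0.04,0,0,0],[0,0,0.03,0,0,0],[0,0,0,0,0,0]]]' | grep -E "time|pos|contact"
```

```text
tool_pos: [0.4816, 0.0558, 0.0519]
contact_force: [-14.8, 5.4, 30.7]
tool_pos: [0.5452, 0.0592, 0.052]
contact_force: [0.1, -1.2, 15.5]
wrist (0.5095, 0.096) [-0.0026  0.0003  0.0525] 8034 rms 0.0006 knob [0.5069 0.0999 0.0765]
tool_pos: [0.5363, 0.1405, 0.0519]
contact_force: [-6.3, 3.0, 20.1]
wrist (0.5095, 0.096) [-0.0037 -0.0021  0.0526] 7998 rms 0.0006 knob [0.5085 0.091  0.0765]
tool_pos: [0.4748, 0.1344, 0.0519]
contact_force: [-15.1, -1.3, 28.3]
time: 19.42
tool_pos: [0.4787, 0.1347, 0.1396]
contact_force: [1.2, 0.8, 1.5]
```

Both of the other fronts are firm at all four corners. Moving behind the -y front, fingers half open to straddle its near edge.

```bash

python3 -m handwheel '[[[0,-0.0385,0,0,0,0],[0,-0.0385,0,0,0,0],[0,-0.0385,0,0,0,0],[0,-0.0385,0,0,0,0],[0,-0.0385,0,0,0,0],[0,-0.0385,0,0,0,0],[0,-0.0385,0,0,0,0],[0,-0.0385,0,0,0,0],[0,-0.0385,0,0,0,0],[0,0,-0.04,0,0,0],[0,0,-0.03,0,0,0],[0,0,-0.015,0,0,0],[0,0,-0.003,0,0,0],[0,0,0,0,0,0],[0,0,0,0,0,0]]]' 0.5 | grep -E "time|pos|contact|width"
python3 - <<'E'
from h import *
im=planes('wrist',CS[2:]);cv2.imwrite('pics/w4.png',im)
E
```

```text
time: 20.67
tool_pos: [0.4754, -0.2122, 0.046]
contact_force: [0.3, -0.4, 0.7]
gripper_width: 0.499
wrist (0.549, -0.2055) [0.0219 0.0252 0.0534] 35392 rms 0.0007 knob [ 0.5495 -0.2055  0.076 ]
```

View pics/w4.png

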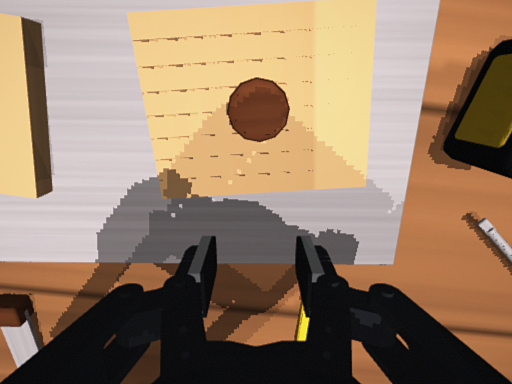

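```bash

python3 -m handwheel '[[[0.004,0,-0.002,0,0,0],[0,0,-0.001,0,0,0],[0,0,0,0,0,0],[0,0,0,0,0,0]]]' | grep -E "pos|contact"
python3 -m handwheel '[[[0,0,-0.001,0,0,0],[0,0,-0.001,0,0,0],[0,0,0,0,0,0],[0,0,0,0,0,0]]]' | grep -E "pos|contact"
python3 -m handwheel '[[[0,0,-0.001,0,0,0],[0,0,-0.001,0,0,0],[0,0,0,0,0,0],[0,0,0,0,0,0]]]' | grep -E "pos|contact"
```

```text
tool_pos: [0.4798, -0.2123, 0.0437]
contact_force: [-0.4, 0.1, -0.3]
tool_pos: [0.4792, -0.2122, 0.0409]
contact_force: [-0.4, 0.8, 0.5]
tool_pos: [0.4793, -0.2122, 0.0389]
contact_force: [-0.3, -0.2, 0.5]
```

```bash

python3 -m handwheel '[[[0.008,0.0008,0,0,0,0],[0.008,0.0008,0,0,0,0],[0.01,0.001,0,0,0,0],[0.012,0.0012,0,0,0,0],[0.012,0.0012,0,0,0,0],[0.010,0.001,0,0,0,0],[0.008,0.0008,0,0,0,0],[0.006,0.0006,0,0,0,0],[0,0,0,0,0,0],[0,0,0,0,0,0]]]' | grep -E "time|pos|contact"
python3 - <<'E'
from h import *
im=planes('wrist',[(.61,-.2)]);cv2.imwrite('pics/w5.png',im)
E
```

```text
time: 22.55
tool_pos: [0.5536, -0.2048, 0.039]
contact_force: [0.7, 0.1, -0.2]
wrist (0.61, -0.2) [0.0158 0.0194 0.0534] 32859 rms 0.0007 knob [ 0.6072 -0.202   0.0759]
```

View pics/w5.png

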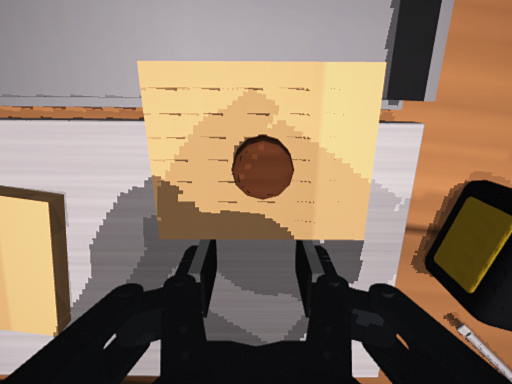

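The front sits squarely across both fingers (near edge at row ~240, cols 160–368) and overhangs the plate's far edge (row ~120). Nothing is in the way, so I'm finishing the push.

```bash

python3 -m handwheel '[[[0.01,0.001,0,0,0,0],[0.018,0.0018,0,0,0,0],[0.022,0.0022,0,0,0,0],[0.022,0.0022,0,0,0,0],[0.012,0.0012,0,0,0,0],[0,0,0,0,0,0],[0,0,0,0,0,0],[0,0,0,0,0,0]]]' | grep -E "time|pos|contact"
python3 - <<'E'
from h import *
im,d=grab_frame('side');im2,d2=grab_frame('wrist')
cv2.imwrite('pics/p6.png',np.hstack([cv2.resize(im[110:270,130:320],(456,384)),im2[:, 100:440]]))
E
```

```text
time: 23.27
tool_pos: [0.6367, -0.1964, 0.0387]
contact_force: [-0.5, -0.1, 0.1]
```

View pics/p6.png

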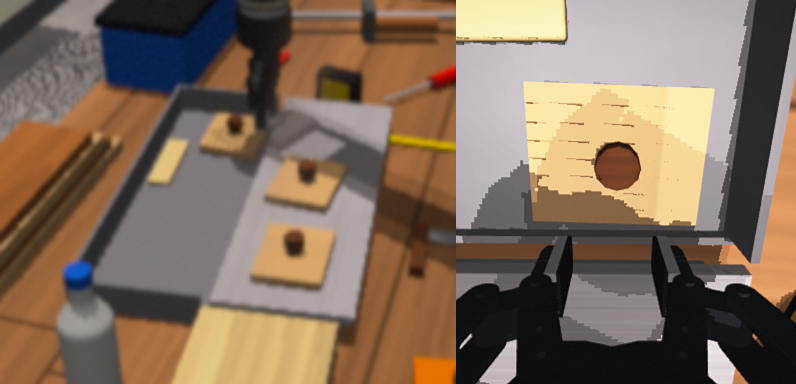

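The front is in the tray, knob up, with its near edge just past the lip. The other two are still on the plate. I'll retreat and check heights.

```bash

python3 -m handwheel '[[[-0.004,0,0.02,0,0,0],[-0.01,0,0.04,0,0,0],[-0.02,0,0.04,0,0,0],[-0.02,0,0.04,0,0,0],[-0.03,0,0.02,0,0,0],[-0.03,0,0,0,0,0],[0,0,0,0,0,0],[0,0,0,0,0,0]]]' | grep -E "time|pos|contact"
python3 - <<'E'
from h import *
i=camera_info('wrist');im,d=grab_frame('wrist');C=cloud('wrist',d,i)
w=(im[...,2].astype(int)-im[...,0]>35)&(abs(C[...,0]-.69)<.07)&(abs(C[...,1]+.195)<.065)&(d>0)&(C[...,2]<.026)&(C[...,2]>.012)
S=C[w];A=np.c_[S[:,:2]-S[:,:2].mean(0),np.ones(len(S))];print(np.linalg.lstsq(A,S[:,2],rcond=None)[0].round(4),S.min(0).round(3),S.max(0).round(3))
im,d=grab_frame('top');C=cloud('top',d)
for m in masks_of('top','front_c'):
    P=C[m['region']&(d>0)];print(round(m['conf'],2),np.median(P,0).round(3))
E
```

```text
time: 24.03
tool_pos: [0.5247, -0.1964, 0.1937]
contact_force: [0.5, -0.3, 0.6]
[0.0261 0.013  0.0168] [ 0.637 -0.248  0.012] [ 0.695 -0.145  0.02 ]
0.87 [ 0.534 -0.05   0.052]
0.86 [0.295 0.218 0.012]
0.78 [ 0.683 -0.184  0.017]
0.76 [0.478 0.48  0.011]
0.62 [ 0.264 -0.393  0.013]
0.56 [0.508 0.098 0.051]
```

```bash
python3 -c "
from plant import *
print(job_done())"
```

```text
the job is handed in; nothing more can be done
None
```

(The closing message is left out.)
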